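# Gas first, then arc: slide two recessed switches on a welding control box

## Robot

A 6-joint arm with a two-finger parallel gripper is mounted at the origin on the work surface. World frame = base frame: x ahead of the robot, y to its left, z up, the work surface at z = 0. Lengths are in m, angles in rad, forces in N, time in s.
With the tool pointing down it reaches from about 0.4 to 0.825 m from the base axis. Payload 7 kg.
Tool frame: the origin (TCP) lies midway between the tips of the shut fingers; the grasp point (between the pads) lies 19 mm behind it (bot.grip_point_offset is the distance from the TCP to the grasp point, in m); z points along the fingers, y is the direction in which the jaws open and shut (so a half turn about z gives the same grasp; the last joint's range is limited). The gripper opens to 85 mm and grips with 20 to 120 N. Pads are 22 mm wide; open, the fingers measure 114 mm over their backs; the gripper's body (76 mm by 85 mm) begins 54 mm behind the grasp point. The pads swing forward as they close: fully open they stand 13 mm farther back than shut.
Start: joints at [1.569, 0.359, 0.012, 0, -1.224, -0.288], TCP at [0.193, 0.647, 0.231] pointing down, gripper open.
Joint ranges: [-3.07, 3.07], [-1.43, 2.12], [-1.02, 1.25], [-3.03, 1.67], [-3.05, -0], [-3.03, 3.03]. Speed limits (rad/s): [2.39, 2.39, 3.01, 3.14, 3.14, 3.14].

## Interface

Orientations are given as [roll, pitch, yaw] about the fixed x, y, z axes, in that order (R = Rz(yaw) Ry(pitch) Rx(roll)).
In Python, from workcell import status, vision, bot gives the robot as it stands.
- The arm moves only by the tool send_rows, never from a script. Its argument "plan" is a list of rows, each a list of 5 numbers: the shift along the tool's x, y, z in mm, then the turn about the tool's z in rad, then the opening, from -1 (shut) to 1 (fully open). A call has exactly 10 rows; each row shifts and turns the commanded pose from where the row before left it, along the tool's axes as they then stand; what a row does not reach is not made up. A row lasts 1/10 s, in which the tool goes at most 50 mm and 8.59 degrees, less where a joint would pass 70% of its speed; a pose out of reach is approached as far as the arm can. A call with a gripper value outside its range is refused whole. The fingers move at their own pace and stop on an object; "newtons" is the grip in N (left out, the last holds). Time passes only in rows, so rows that do not move let the fingers close, or fill a call up. It gives the time, the measured TCP pose, the force and the opening at its end, in the units of the state.
- status.get_obs(): the state, without advancing time (a new reading comes with each control period).
- vision.get_image(name): name is "scene" or "top" or "wrist"; returns a dict with "image" (400x640x3 uint8, red, green, blue), "range_z" (400x640 float32, m along the optical axis (not along the pixel's ray), 0 where there is no reading), "vfov" (degrees; the focal length in pixels is half the picture's height over the tangent of half this angle, whatever the lens; pixels are square), "cx", "cy" (the principal point, pixels), "origin" and "attitude" of the camera in the world. Camera axes: x right, y down, z forward; pixel columns grow to the right and rows downward; lengths in m; the calibration is good to about 2 mm. A picture is of the moment at which its call begins.
- bot.hand_in(): hands the job in, once; it reports no verdict.
The state is a dict: "clock": time; "joints": joint angles; "qvel": joint speeds; "joint_torque": joint torques, N m; "eef_pos": TCP position; "tcp_rot": TCP orientation; "wrist_force": force on the tool from outside, world axes, zero at the start; "torque": the same for the moment, N m; "width": finger opening in m.
Only numpy, scipy, OpenCV 4.12 (cv2) and the standard library are available. Lean on these libraries where they do the work, as an engineer would, in place of code of your own. Each camera call takes 0.05 s, during which the arm holds its last target. There are 200 camera calls.

## Task

Get the welding set ready: on the control box, first slide the switch in the longer slot (shielding gas) fully home to the slot end nearest the carry handle, and only then slide the switch in the shorter slot (arc) fully home towards the handle as well. Leave both there, and do not push the loose things on the bench about.

Things in the scene. Friction and masses are not known exactly. Their poses are not given: they have to be found in the camera images.
- control_box: Grey steel control box fixed to the bench, 250 (its x) x 150 (its y) x 72 mm high, at any yaw. Origin: centre of its underside; z up; +x points to the end with the carry handle. A round knob (32 mm across, 16 high, not used) stands on the panel at x = -100, y = 0. Two slots along x in the flat top panel (z = 72) each hold a small steel switch thumb.
- handle (a point): middle of the box's carry handle, a 12 mm round steel bar, 110 mm long along the box's y, its top 34 mm above the panel, at box x = +100, y = 0.
- gas_slot (a point): The longer slot: this point is mid-width of its end wall nearest the handle, at panel level (box x = +45, y = +36, z = 72). The slot is 118 mm long (box x -73 to +45), 34 mm wide and 12 mm deep, with upright walls and a flat black floor (box z = 60).
- arc_slot (a point): The shorter slot: this point is mid-width of its end wall nearest the handle, at panel level (box x = +45, y = -36, z = 72). The slot is 86 mm long (box x -41 to +45), 34 mm wide and 12 mm deep, with upright walls and a flat black floor (box z = 60).
- gas_switch (a joint): travel of the thumb in the longer slot, m: 0 = off, 0.034 = fully home at the slot end nearest the handle (grows towards the box's +x). Starts between 0 and 0.008. About 5 N moves it, and it stays where it is left; no spring.
- gas_thumb (a point): centre of the top of the thumb in the longer slot. It is 10 mm long (box x) x 16 wide x 9 high, mid-width in the slot, its top 1 mm below the panel. When off, about 74 mm of empty slot lie on its side away from the handle, so a fingertip can be put down there to push it; fully home it is 1 mm from the end wall.
- arc_switch (a joint): travel of the thumb in the shorter slot, m: 0 = off, 0.020 = fully home at the slot end nearest the handle. Starts between 0 and 0.005. About 5 N moves it, and it stays where it is left; no spring.
- arc_thumb (a point): centre of the top of the thumb in the shorter slot; same size. When off, about 54 mm of empty slot lie on its side away from the handle; fully home it is 1 mm from the end wall.
- pipe_fitting: bystander: loose flanged steel pipe fitting, 64 mm across, 58 mm high, standing beside the box. Origin: centre of its underside.
- wire_brush: bystander: loose brush lying beside the box on its gas (+y) side.
- slag_hammer: bystander: loose hammer lying beside the box on its arc (-y) side.

How it is judged:
On the way, in this order (a step that is already met when the one before it is completed fails the run):
1. the gas switch (longer slot) is fully home, the arc switch still off (value of joint gas_switch above 0.031 m and value of joint arc_switch below 0.01 m), for 0.2 s.
2. the arc switch (shorter slot) is fully home, the gas switch still home (value of joint arc_switch above 0.017 m and value of joint gas_switch above 0.031 m), for 0.2 s.
At the end, for the whole second after the job is handed in: Both thumbs are within 3 mm of fully home at the handle end of their slots (gas above 31 mm of 34, arc above 17 mm of 20) (all of step 2); the robot touches nothing.
It fails at once if the arc switch is pushed on (past 10 mm) while the gas switch is not home (value of joint arc_switch above 0.01 m and value of joint gas_switch below 0.03 m).
It fails at once if a loose bystander is pushed more than 20 mm (distance of any of pipe_fitting, wire_brush, slag_hammer from where it was at the start of the episode above 0.02 m).
It also fails if it takes over 42 s, if anything falls off the work surface, if the arm or the gripper's body presses on something with over 40 N, if the wrist force passes 120 N, or if a joint passes its speed limit or range.

## Working session

There is one attempt and no reset: what is moved stays moved. The work goes in short steps, Python scripts to look and compute and a tool call to move; the robot and the scene stay as the last step left them, time stands still between calls to the robot, and variables do not carry over. Pictures are saved under pics/ and viewed, about 8 in all and at most 12, crops included, and the job is handed in when it is done.

Besides the shell and the picture viewer there is one more tool, called as name(argument=value, ...), one argument or row to a line, values as JSON. send_rows: Moves the arm, as the interface text tells. Its arguments: {"type":"object","properties":{"plan":{"type":"array","items":{"type":"array","items":{"type":"number"}}},"newtons":{"type":"number"}},"required":["plan"]}

```bash
mkdir -p pics; ls; cat > h.py <<'E'
import numpy as np,cv2
from workcell import status,vision,bot
def get(n):
    d=vision.get_image(n); d['f']=200/np.tan(np.radians(d['vfov'])/2); return d
def R(d):
    a=np.array(d['attitude'],float)
    if a.shape==(3,3): return a
    from scipy.spatial.transform import Rotation as Ro
    return Ro.from_euler('xyz',a).as_matrix() if a.size==3 else Ro.from_quat(a).as_matrix()
def cloud(d):
    v,u=np.mgrid[0:400,0:640]; z=d['range_z']
    p=np.stack([(u-d['cx'])/d['f']*z,(v-d['cy'])/d['f']*z,z],-1)
    return p@R(d).T+np.array(d['origin'])
def ray(d,u,v,h):
    r=R(d)@np.array([(u-d['cx'])/d['f'],(v-d['cy'])/d['f'],1]); o=np.array(d['origin'])
    return o+r*(h-o[2])/r[2]
def save(n,im): cv2.imwrite('pics/'+n,cv2.cvtColor(im,cv2.COLOR_RGB2BGR))
E
python3 - <<'E'
from h import *
for n in ['top','scene','wrist']:
    d=get(n); save(n+'0.png',d['image']); print(n,d['origin'],d['attitude'],d['vfov'],d['cx'],d['cy'],(d['range_z']>0).mean())
    c=cloud(d); z=c[...,2]; m=(abs(z-.072)<.006)&(d['range_z']>0)
    print(m.sum(), c[m].mean(0) if m.any() else '', cv2.minAreaRect((c[m][:,:2]*1000).astype(np.float32)) if m.any() else '')
print(status.get_obs())
E
```

```text
pics
top [0.45419064 0.03303266 1.13863553] [-3.0347305   0.00979059 -1.59202584] 48.20963310069937 318.426050114452 202.8680870311089 0.99590234375
5157 [0.54726525 0.0724669  0.07169758] ((629.7696533203125, 74.98272705078125), (432.2686767578125, 1207.70947265625), 3.066316843032837)
scene [0.96281975 0.51615051 0.66594621] [-2.33896515 -0.00448022  2.46757291] 54.25953433166567 315.6094113043888 200.17627211177495 0.995828125
5497 [ 0.50823097 -0.00460187  0.07121472] ((339.1880798339844, -629.3258056640625), (1116.73046875, 2247.54638671875), 1.0660768747329712)
wrist [0.26438929 0.62548287 0.37308541] [ 2.84647247e+00 -1.40387295e-03 -1.86097001e+00] 67.05554605530156 316.2606057687233 199.1665609195722 0.9960390625
774 [0.02194402 0.46083355 0.0719714 ] ((12.325443267822266, 476.3909912109375), (64.5513687133789, 212.80322265625), 2.3699450492858887)
{'clock': 0.15, 'joints': array([ 1.56907142e+00,  3.59230848e-01,  1.13220307e-02, -2.32733428e-04,
       -1.22413754e+00, -2.88104851e-01]), 'qvel': array([-4.45690365e-05, -2.80376731e-03,  4.56214194e-03,  1.63353422e-03,
        1.40580599e-03,  4.61523164e-05]), 'joint_torque': array([-3.12000166e-04, -5.83879280e+01,  2.93650138e+01,  6.94075584e+00,
       -4.33560926e-03, -4.72797097e-06]), 'eef_pos': array([0.19283373, 0.64650622, 0.23060032]), 'tcp_rot': array([ 3.14033197e+00, -1.45407983e-04, -2.89908871e-01]), 'wrist_force': array([-0.77555324, -0.39545031, -0.84122339]), 'torque': array([-0.05097004, -0.03897004, -0.07115493]), 'width': 0.08545288220538937}
```

View pics/top0.png

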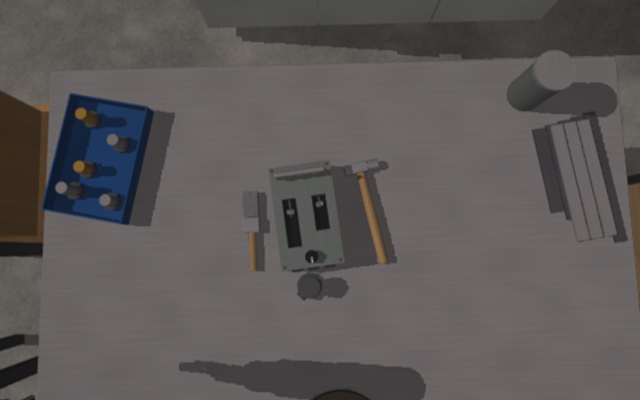

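View pics/scene0.png

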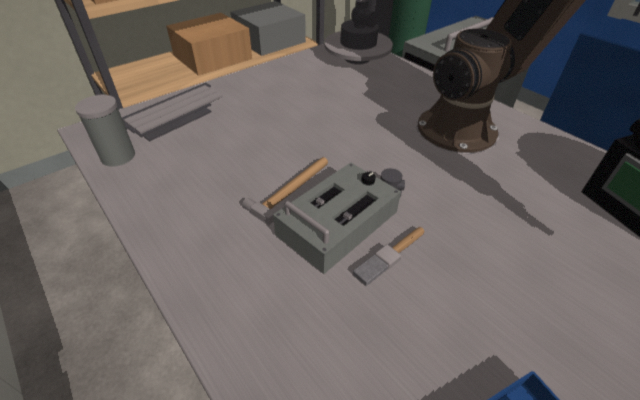

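The top view shows the box near (308,217), the handle at (302,170), the knob at (312,257), the gas slot at (291,222) with its thumb at (291,211), and the arc slot at (320,212) with its thumb at (320,203). The fitting is at (310,287). The scene view agrees with this.

```bash
cat > m.py <<'E'
from h import *
def measure(n,lo,hi):
    """panel: largest blob of depth points at z~72 mm; slots: dark holes in it"""
    d=get(n); c=cloud(d); z=c[...,2]
    m=((z>.060)&(z<.080)&(c[...,0]>lo[0])&(c[...,0]<hi[0])&(c[...,1]>lo[1])&(c[...,1]<hi[1])).astype(np.uint8)
    k,l,s,_=cv2.connectedComponentsWithStats(m); i=1+np.argmax(s[1:,4]); m=(l==i)
    r=cv2.minAreaRect((c[m][:,:2]*1000).astype(np.float32))
    print('panel',r,'median z',np.median(z[m]))
    hull=np.zeros(m.shape,np.uint8); cv2.fillConvexPoly(hull,cv2.convexHull(np.argwhere(m)[:,::-1].astype(np.int32)),1)
    g=cv2.cvtColor(d['image'],cv2.COLOR_RGB2GRAY)
    dark=((g<45)&(hull>0)).astype(np.uint8)
    for q in cv2.findContours(dark,cv2.RETR_EXTERNAL,cv2.CHAIN_APPROX_NONE)[0]:
        if cv2.contourArea(q)>60:
            w=np.array([ray(d,*p,.06)[:2]*1000 for p in q[:,0].astype(float)],np.float32)
            print('dark',q[:,0].mean(0).round(),cv2.minAreaRect(w))
    return d,c,m
E
python3 - <<'E'
from m import *
d,c,m=measure('top',(.3,-.15),(.75,.25))
for n,p in dict(handle=(302,172,.106),gthumb=(291,211,.071),athumb=(320,203,.071),knob=(312,257,.088)).items(): print(n,ray(d,*p).round(4),c[p[1],p[0]].round(4))
im=cv2.resize(d['image'][150:310,230:400],None,fx=3.5,fy=3.5,interpolation=cv2.INTER_CUBIC); save('crop.png',cv2.convertScaleAbs(im,alpha=1.6))
E
```

```text
panel ((542.4478149414062, 72.55670928955078), (250.363037109375, 150.1576690673828), 6.857726573944092) median z 0.07139228484668869
dark [312. 256.] ((441.2414245605469, 59.275230407714844), (28.766508102416992, 26.18401336669922), 88.95355987548828)
dark [291. 219.] ((523.446044921875, 107.46829223632812), (115.08463287353516, 31.17875099182129), 6.826472759246826)
dark [320. 212.] ((548.3482666015625, 37.304527282714844), (82.50137329101562, 31.24892807006836), 6.948828220367432)
handle [0.6387 0.0777 0.106 ] [0.6386 0.0777 0.1064]
gthumb [0.5508 0.1073 0.071 ] [0.5506 0.1071 0.0732]
athumb [0.5685 0.0373 0.071 ] [0.5688 0.0373 0.0687]
knob [0.4404 0.0586 0.088 ] [0.4404 0.0586 0.0899]
```

View pics/crop.png

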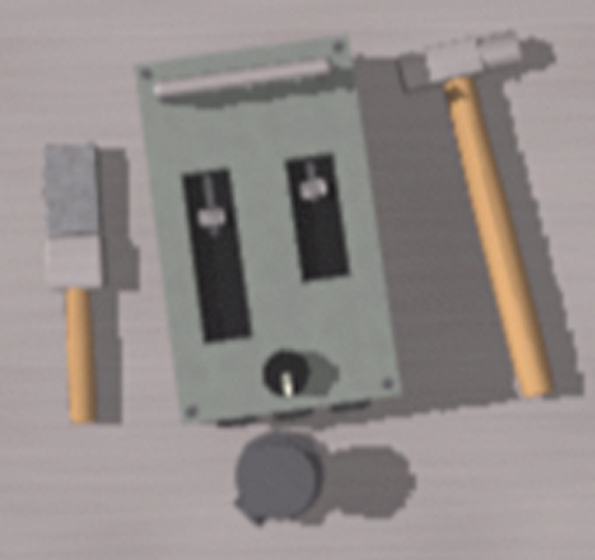

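Box centre is (0.5424, 0.0726) with yaw 6.86°, and the measured sizes (250×150, z 71.4) and slot centres agree to about 1 mm. The gas thumb is at about 7 mm travel and the arc thumb at about 3 mm. I'll go above the gas slot with the fingers shut, the tool's y along the box's x.

send_rows(
  plan=[
    [32, 31, 0, 0, -1],
    [32, 31, 0, 0, -1],
    [32, 31, 0, 0, -1],
    [32, 31, 0, 0, -1],
    [32, 31, 0, 0, -1],
    [32, 31, 0, 0, -1],
    [32, 31, 0, 0, -1],
    [32, 31, 0, 0, -1],
    [32, 31, 0, 0, -1],
    [32, 31, 0, 0, -1],
  ],
)

```text
clock: 1.2
eef_pos: [0.4114, 0.2566, 0.2315]
tcp_rot: [-3.141, -0.0, -0.289]
wrist_force: [1.2, 0.6, -0.4]
width: 0.0
```

send_rows(
  plan=[
    [32, 31, 0, 0, -1],
    [32, 31, 0, 0, -1],
    [32, 31, 0, 0, -1],
    [32, 31, 0, 0, -1],
    [0, 0, 0, 0.145, -1],
    [0, 0, 0, 0.145, -1],
    [0, 0, 0, 0.145, -1],
    [0, 0, 0, 0.145, -1],
    [0, 0, 0, 0.145, -1],
    [0, 0, 0, 0.145, -1],
  ],
)

```text
clock: 2.2
eef_pos: [0.498, 0.1028, 0.2312]
tcp_rot: [3.141, 0.0, -1.166]
wrist_force: [0.6, -0.3, 0.6]
width: -0.0
```

send_rows(
  plan=[
    [0, 0, 0, 0.145, -1],
    [0, 0, 0, 0.145, -1],
    [0, 0, 20, 0, -1],
    [0, 0, 20, 0, -1],
    [0, 0, 20, 0, -1],
    [0, 0, 20, 0, -1],
    [0, 0, 0, 0, -1],
    [0, 0, 0, 0, -1],
    [0, 0, 0, 0, -1],
    [0, 0, 0, 0, -1],
  ],
)

```text
clock: 3.2
eef_pos: [0.4988, 0.1032, 0.1524]
tcp_rot: [-3.14, 0.001, -1.45]
wrist_force: [0.1, 0.6, 0.4]
width: 0.0003
```

```bash
cat > w.py <<'E'
from h import *
import sys
C=np.array([542.4,72.6]);a=np.radians(6.86);B=np.array([[np.cos(a),np.sin(a)],[-np.sin(a),np.cos(a)]])
def where():
    o=status.get_obs(); p=o['eef_pos']*1000
    print('t',o['clock'],'box xy',(B@(p[:2]-C)).round(1),'z',p[2].round(1),'rot',o['tcp_rot'].round(3),'F',np.r_[B@o['wrist_force'][:2],o['wrist_force'][2]].round(1),'w',o['width'])
    yaw=o['tcp_rot'][2]; T=np.array([[np.cos(yaw),np.sin(yaw)],[np.sin(yaw),-np.cos(yaw)]])
    for n,t in dict(gas=(-37,36),arc=(-14,-36)).items(): print(n,'tool dxy',(T@(B.T@np.array(t)+C-p[:2])).round(1))
    print('turn',(yaw-(a-np.pi/2)).round(3))
E
python3 - <<'E'
from w import *
where()
d=get('wrist'); save('w1.png',d['image'])
E
```

```text
t 3.2 box xy [-39.6  35.6] z 152.4 rot [-3.14e+00  1.00e-03 -1.45e+00] F [0.2 0.6 0.4] w 0.00027154994146765676
gas tool dxy [-0.4 -2.6]
arc tool dxy [ 71.7 -25.5]
turn 0.001
```

View pics/w1.png

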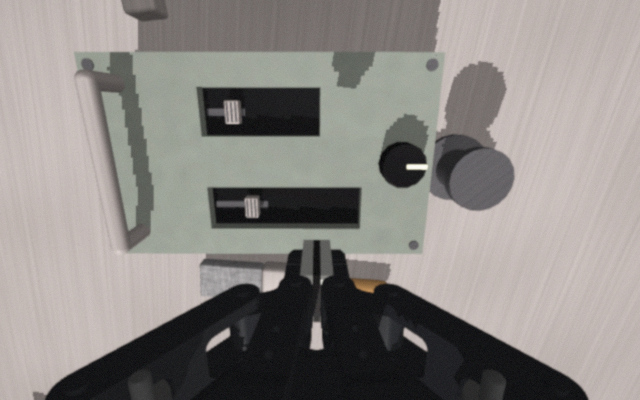

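Wrist view: gas slot at px (210..360, 188..228) with its thumb at (252,207), and arc slot at px (200..320, 88..136) with its thumb at (233,112). The fingers are shut and clear. I'll check the slots from this view before going down.

```bash
python3 - <<'E'
from w import *
d=get('wrist')
for n,u,v,h in [('gas corners',210,188,72),('',360,188,72),('',360,228,72),('arc corners',198,88,72),('',320,88,72),('',320,136,72),('gthumb',252,207,71),('athumb',233,112,71),('tipL',290,252,152),('tipR',345,252,152)]:
    print(n,(B@(ray(d,u,v,h/1000)[:2]*1000-C)).round(1))
E
```

```text
gas corners [42.  20.5]
 [-72.5  20.3]
 [-73.9  53.2]
arc corners [ 43.1 -51.3]
 [-41.6 -51.4]
 [-41.8 -18.7]
gthumb [11.1 36. ]
athumb [ 20.3 -35.3]
tipL [-25.5  33.7]
tipR [-54.3  33.7]
```

The wrist view agrees to about 2 mm, and the shut tip is 29 mm long. Now I'll go down into the gas slot.

send_rows(
  plan=[
    [-0.5, -2, 10, 0, -1],
    [0, 0, 10, 0, -1],
    [0, 0, 10, 0, -1],
    [0, 0, 10, 0, -1],
    [0, 0, 10, 0, -1],
    [0, 0, 10, 0, -1],
    [0, 0, 10, 0, -1],
    [0, 0, 8, 0, -1],
    [0, 0, 5, 0, -1],
    [0, 0, 4, 0, -1],
  ],
)

```text
clock: 4.3
eef_pos: [0.5001, 0.1036, 0.0639]
tcp_rot: [3.141, -0.0, -1.45]
wrist_force: [-0.4, 0.2, -0.1]
width: -0.0
```

```bash
python3 -c "
from w import *
where()"
```

```text
t 4.3 box xy [-38.2  35.8] z 63.9 rot [ 3.141 -0.    -1.45 ] F [-0.4  0.2 -0.1] w -4.82457600220731e-05
gas tool dxy [-0.2 -1.2]
arc tool dxy [ 71.9 -24.2]
turn 0.001
```

No contact on the way in. Now pushing towards the handle (tool -y).

send_rows(
  plan=[
    [0, -7, 0, 0, -1],
    [0, -7, 0, 0, -1],
    [0, -7, 0, 0, -1],
    [0, -6, 0, 0, -1],
    [0, -6, 0, 0, -1],
    [0, -6, 0, 0, -1],
    [0, -5, 0, 0, -1],
    [0, -4, 0, 0, -1],
    [0, -4, 0, 0, -1],
    [0, -2, 0, 0, -1],
  ],
)

```text
clock: 5.3
eef_pos: [0.5533, 0.1099, 0.0644]
tcp_rot: [3.14, -0.0, -1.45]
wrist_force: [-5.4, 1.0, 6.6]
width: 0.0
```

```bash
python3 -c "
from w import *
where()"
```

```text
t 5.3 box xy [15.3 35.7] z 64.4 rot [ 3.14 -0.   -1.45] F [-5.2  1.6  6.6] w 3.173232867304489e-05
gas tool dxy [-0.4 52.3]
arc tool dxy [71.7 29.4]
turn 0.001
```

send_rows(
  plan=[
    [0, -1, 0, 0, -1],
    [0, -1, 0, 0, -1],
    [0, -0.7, 0, 0, -1],
    [0, 0, 0, 0, -1],
    [0, 0, 0, 0, -1],
    [0, -0.7, 0, 0, -1],
    [0, 0, 0, 0, -1],
    [0, 0, 0, 0, -1],
    [0, 0, 0, 0, -1],
    [0, 0, 0, 0, -1],
  ],
)

```text
clock: 6.3
eef_pos: [0.5565, 0.1103, 0.0645]
tcp_rot: [3.14, -0.0, -1.45]
wrist_force: [-4.7, -0.6, 6.0]
width: 0.0001
```

```bash
python3 -c "
from w import *
where()"
```

```text
t 6.3 box xy [18.5 35.7] z 64.5 rot [ 3.14 -0.   -1.45] F [-4.7  0.   6. ] w 6.592767273305967e-05
gas tool dxy [-0.3 55.5]
arc tool dxy [71.7 32.6]
turn 0.001
```

Not at the stop yet, so I'll keep going in small steps.

send_rows(
  plan=[
    [0, -0.7, 0, 0, -1],
    [0, 0, 0, 0, -1],
    [0, 0, 0, 0, -1],
    [0, -0.7, 0, 0, -1],
    [0, 0, 0, 0, -1],
    [0, 0, 0, 0, -1],
    [0, -0.6, 0, 0, -1],
    [0, 0, 0, 0, -1],
    [0, 0, 0, 0, -1],
    [0, 0, 0, 0, -1],
  ],
)

```text
clock: 7.3
eef_pos: [0.5584, 0.1105, 0.0645]
tcp_rot: [3.14, -0.0, -1.45]
wrist_force: [-3.9, -0.1, 6.0]
width: 0.0
```

```bash
python3 - <<'E'
from w import *
where()
d=get('wrist'); save('w2.png',d['image'])
E
```

```text
t 7.3 box xy [20.4 35.7] z 64.5 rot [ 3.14 -0.   -1.45] F [-3.9  0.4  6. ] w 1.801772214089938e-05
gas tool dxy [-0.4 57.4]
arc tool dxy [71.7 34.5]
turn 0.001
```

View pics/w2.png

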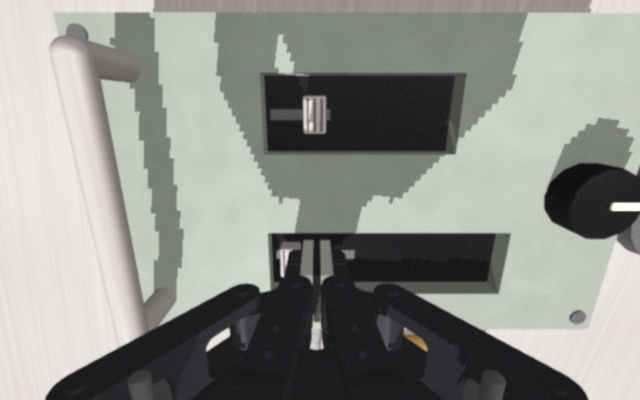

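The gas thumb is at (287,258), just short of the slot's end wall at about (272,258). The arc thumb at (314,115) hasn't moved. I'll push until the stop is felt.

send_rows(
  plan=[
    [0, -0.6, 0, 0, -1],
    [0, 0, 0, 0, -1],
    [0, -0.6, 0, 0, -1],
    [0, 0, 0, 0, -1],
    [0, -0.6, 0, 0, -1],
    [0, 0, 0, 0, -1],
    [0, 0, 0, 0, -1],
    [0, 0, 0, 0, -1],
    [0, 0, 0, 0, -1],
    [0, 0, 0, 0, -1],
  ],
)

```text
clock: 8.35
eef_pos: [0.5602, 0.1107, 0.0645]
tcp_rot: [3.14, -0.0, -1.45]
wrist_force: [-5.0, -0.1, 5.0]
width: 0.0003
```

```bash
python3 -c "
from w import *
where()"
```

```text
t 8.35 box xy [22.2 35.7] z 64.5 rot [ 3.14 -0.   -1.45] F [-5.   0.5  5. ] w 0.00030794344756750354
gas tool dxy [-0.4 59.2]
arc tool dxy [71.6 36.3]
turn 0.001
```

send_rows(
  plan=[
    [0, -0.6, 0, 0, -1],
    [0, 0, 0, 0, -1],
    [0, -0.6, 0, 0, -1],
    [0, 0, 0, 0, -1],
    [0, -0.6, 0, 0, -1],
    [0, 0, 0, 0, -1],
    [0, 0, 0, 0, -1],
    [0, 0, 0, 0, -1],
    [0, 0, 0, 0, -1],
    [0, 0, 0, 0, -1],
  ],
)

```text
clock: 9.35
eef_pos: [0.562, 0.1109, 0.0645]
tcp_rot: [3.14, -0.0, -1.45]
wrist_force: [-5.1, -0.0, 6.0]
width: 0.0002
```

```bash
python3 - <<'E'
from w import *
where()
d=get('wrist'); save('w3.png',cv2.resize(d['image'][215:315,240:400],None,fx=5,fy=5))
E
```

```text
t 9.35 box xy [24.  35.7] z 64.5 rot [ 3.14 -0.   -1.45] F [-5.1  0.6  6. ] w 0.0001529905804889178
gas tool dxy [-0.4 61. ]
arc tool dxy [71.7 38.1]
turn 0.001
```

View pics/w3.png

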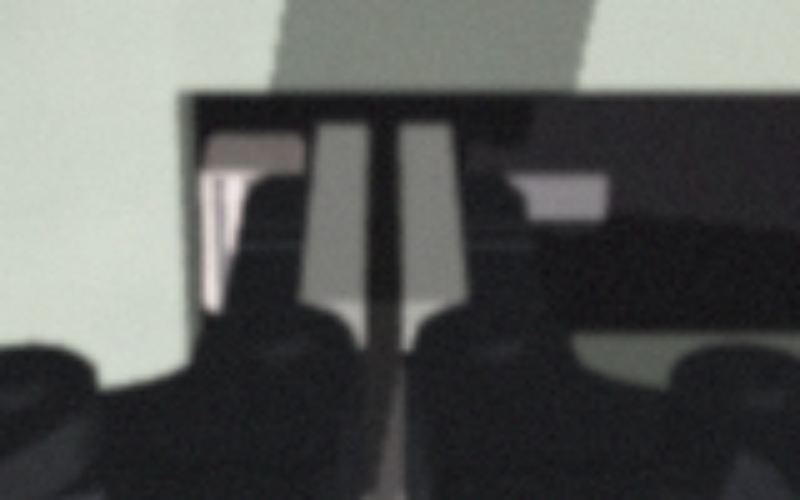

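The thumb's far edge (crop 200) is within a millimetre or so of the end wall (crop 190). The tip tapers, so it has to travel further. I'll continue to the stop.

send_rows(
  plan=[
    [0, -0.6, 0, 0, -1],
    [0, 0, 0, 0, -1],
    [0, -0.6, 0, 0, -1],
    [0, 0, 0, 0, -1],
    [0, -0.6, 0, 0, -1],
    [0, 0, 0, 0, -1],
    [0, 0, 0, 0, -1],
    [0, 0, 0, 0, -1],
    [0, 0, 0, 0, -1],
    [0, 0, 0, 0, -1],
  ],
)

```text
clock: 10.4
eef_pos: [0.5638, 0.1111, 0.0645]
tcp_rot: [3.14, -0.0, -1.45]
wrist_force: [-4.8, -0.3, 5.4]
width: -0.0
```

```bash
python3 -c "
from w import *
where()"
```

```text
t 10.4 box xy [25.9 35.6] z 64.5 rot [ 3.14 -0.   -1.45] F [-4.8  0.3  5.4] w -2.1963182559765773e-05
gas tool dxy [-0.4 62.9]
arc tool dxy [71.6 40. ]
turn 0.001
```

send_rows(
  plan=[
    [0, -0.6, 0, 0, -1],
    [0, 0, 0, 0, -1],
    [0, -0.6, 0, 0, -1],
    [0, 0, 0, 0, -1],
    [0, -0.6, 0, 0, -1],
    [0, 0, 0, 0, -1],
    [0, -0.6, 0, 0, -1],
    [0, 0, 0, 0, -1],
    [0, 0, 0, 0, -1],
    [0, 0, 0, 0, -1],
  ],
)

```text
clock: 11.4
eef_pos: [0.5649, 0.1111, 0.0645]
tcp_rot: [3.138, -0.001, -1.45]
wrist_force: [-10.4, 0.4, 10.5]
width: 0.0001
```

```bash
python3 - <<'E'
from w import *
where()
d=get('wrist'); save('w4.png',cv2.resize(d['image'][215:315,240:400],None,fx=5,fy=5))
E
```

```text
t 11.4 box xy [27.  35.5] z 64.5 rot [ 3.138e+00 -1.000e-03 -1.450e+00] F [-10.3   1.6  10.5] w 0.0001462471114515587
gas tool dxy [-0.5 64. ]
arc tool dxy [71.5 41. ]
turn 0.001
```

View pics/w4.png

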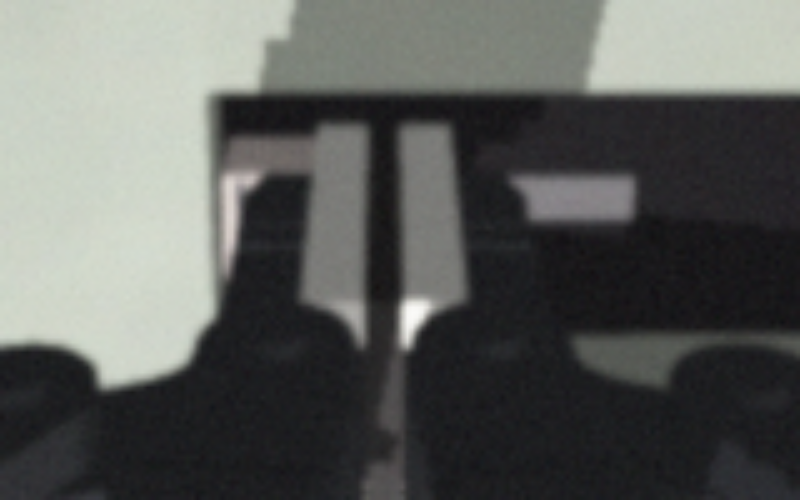

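The force is rising and the TCP has stalled. The thumb's far edge is about 1 mm from the end wall, so it looks home. I'll lift straight out and check from the wrist camera over the box. I'll back off 3 mm first, then rise 86 mm.

send_rows(
  plan=[
    [0, 3, 0, 0, -1],
    [0, 2, 0, 0, -1],
    [0, 0, -8, 0, -1],
    [0, 0, -10, 0, -1],
    [0, 0, -14, 0, -1],
    [0, 0, -18, 0, -1],
    [0, 0, -18, 0, -1],
    [0, 0, -18, 0, -1],
    [0, 0, 0, 0, -1],
    [0, 0, 0, 0, -1],
  ],
)

```text
clock: 12.45
eef_pos: [0.5621, 0.1113, 0.1512]
tcp_rot: [-3.14, 0.001, -1.45]
wrist_force: [-0.2, 0.4, -1.3]
width: 0.0004
```

```bash
python3 - <<'E'
from w import *
where()
d=get('wrist'); save('w5.png',d['image'])
c=cloud(d)
for n,u in [('',0)]: pass
g=cv2.cvtColor(d['image'],cv2.COLOR_RGB2GRAY)
# bright thumb-coloured blobs inside each slot, in box mm (z=71)
v,u=np.mgrid[0:400,0:640]; r=np.stack([(u-d['cx'])/d['f'],(v-d['cy'])/d['f'],np.ones(u.shape)],-1)@R(d).T
o=np.array(d['origin']); P=(o+r*((.071-o[2])/r[...,2])[...,None])[...,:2]*1000-C; P=P@B.T
for n,y in [('gas',36),('arc',-36)]:
    m=(abs(P[...,1]-y)<11)&(P[...,0]>-30)&(P[...,0]<43.5)&(g>110)
    q=P[m]; print(n,m.sum(),np.percentile(q,[2,50,98],axis=0).round(1) if m.any() else '')
E
```

```text
t 12.45 box xy [24.2 36.1] z 151.2 rot [-3.14e+00  1.00e-03 -1.45e+00] F [-0.1  0.4 -1.3] w 0.00042742375465687927
gas tool dxy [ 0.  61.2]
arc tool dxy [72.1 38.3]
turn 0.001
gas 235 [[34.3 28.8]
 [38.4 36.1]
 [43.  43.6]]
arc 338 [[ 17.3 -43. ]
 [ 22.2 -35.6]
 [ 26.5 -27.3]]
```

View pics/w5.png

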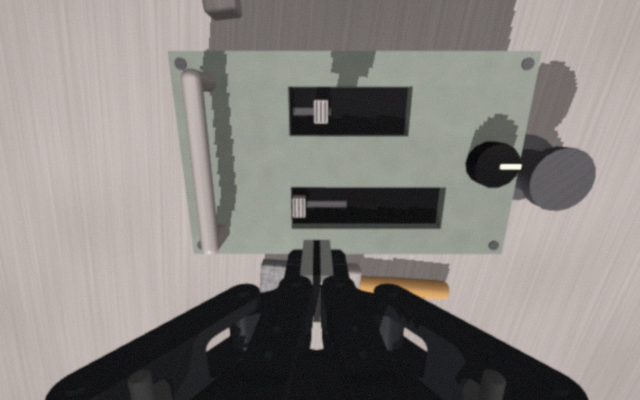

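The gas thumb is home: it spans box x 34–44 (px (299,207)), against the end wall. The arc thumb at (320,112) has its centre at box x ≈ 22, about 3 mm travel, so still off. Next I'll move over the arc slot's free part and go down.

send_rows(
  plan=[
    [18, 9.5, 0, 0, -1],
    [18, 9.5, 0, 0, -1],
    [18, 9.5, 0, 0, -1],
    [17.5, 9.5, 0, 0, -1],
    [0, 0, 0, 0, -1],
    [0, 0, 0, 0, -1],
    [0, 0, 10, 0, -1],
    [0, 0, 15, 0, -1],
    [0, 0, 10, 0, -1],
    [0, 0, 0, 0, -1],
  ],
)

```text
clock: 13.5
eef_pos: [0.5317, 0.0355, 0.1133]
tcp_rot: [3.138, -0.001, -1.45]
wrist_force: [-0.1, -0.6, -0.2]
width: -0.0004
```

```bash
python3 -c "
from w import *
where()"
```

```text
t 13.5 box xy [-15.  -35.6] z 113.3 rot [ 3.138e+00 -1.000e-03 -1.450e+00] F [-0.2 -0.6 -0.2] w -0.00039770713499383704
gas tool dxy [-71.6  21.9]
arc tool dxy [ 0.4 -1. ]
turn 0.001
```

send_rows(
  plan=[
    [0, 0, 9, 0, -1],
    [0, 0, 9, 0, -1],
    [0, 0, 9, 0, -1],
    [0, 0, 8, 0, -1],
    [0, 0, 6, 0, -1],
    [0, 0, 4, 0, -1],
    [0, 0, 3, 0, -1],
    [0, 0, 0, 0, -1],
    [0, 0, 0, 0, -1],
    [0, 0, 0, 0, -1],
  ],
)

```text
clock: 14.5
eef_pos: [0.533, 0.0357, 0.0676]
tcp_rot: [-3.141, 0.0, -1.45]
wrist_force: [0.5, -0.1, -0.3]
width: 0.0
```

```bash
python3 -c "
from w import *
where()"
```

```text
t 14.5 box xy [-13.7 -35.5] z 67.6 rot [-3.141  0.    -1.45 ] F [ 0.5 -0.2 -0.3] w 1.0896840647691044e-05
gas tool dxy [-71.6  23.2]
arc tool dxy [0.5 0.3]
turn 0.001
```

In the slot. I'll go 3 mm lower and push about 36 mm; by the gas slot, home comes at TCP box x ≈ 26–27.

send_rows(
  plan=[
    [0, 0, 3, 0, -1],
    [0, 0, 0, 0, -1],
    [0, -6, 0, 0, -1],
    [0, -6, 0, 0, -1],
    [0, -6, 0, 0, -1],
    [0, -6, 0, 0, -1],
    [0, -5, 0, 0, -1],
    [0, -4, 0, 0, -1],
    [0, -3, 0, 0, -1],
    [0, 0, 0, 0, -1],
  ],
)

```text
clock: 15.5
eef_pos: [0.5685, 0.0399, 0.0645]
tcp_rot: [3.14, -0.0, -1.45]
wrist_force: [-4.0, -0.2, 5.6]
width: 0.0001
```

send_rows(
  plan=[
    [0, -0.7, 0, 0, -1],
    [0, 0, 0, 0, -1],
    [0, -0.7, 0, 0, -1],
    [0, 0, 0, 0, -1],
    [0, -0.7, 0, 0, -1],
    [0, 0, 0, 0, -1],
    [0, -0.7, 0, 0, -1],
    [0, 0, 0, 0, -1],
    [0, 0, 0, 0, -1],
    [0, 0, 0, 0, -1],
  ],
)

```text
clock: 16.5
eef_pos: [0.5708, 0.04, 0.0645]
tcp_rot: [3.14, -0.0, -1.45]
wrist_force: [-5.5, 0.1, 6.5]
width: -0.0002
```

```bash
python3 -c "
from w import *
where()"
```

```text
t 16.5 box xy [ 24.3 -35.8] z 64.5 rot [ 3.14 -0.   -1.45] F [-5.4  0.8  6.5] w -0.00019034797294555173
gas tool dxy [-71.8  61.3]
arc tool dxy [ 0.2 38.3]
turn 0.001
```

send_rows(
  plan=[
    [0, -0.7, 0, 0, -1],
    [0, 0, 0, 0, -1],
    [0, -0.7, 0, 0, -1],
    [0, 0, 0, 0, -1],
    [0, -0.7, 0, 0, -1],
    [0, 0, 0, 0, -1],
    [0, -0.7, 0, 0, -1],
    [0, -0.7, 0, 0, -1],
    [0, 0, 0, 0, -1],
    [0, 0, 0, 0, -1],
  ],
)

```text
clock: 17.5
eef_pos: [0.5729, 0.0401, 0.0645]
tcp_rot: [3.138, -0.001, -1.45]
wrist_force: [-10.2, -0.0, 10.9]
width: -0.0003
```

```bash
python3 -c "
from w import *
where()"
```

```text
t 17.5 box xy [ 26.4 -35.9] z 64.5 rot [ 3.138e+00 -1.000e-03 -1.450e+00] F [-10.1   1.2  10.9] w -0.0003176546803655227
gas tool dxy [-72.   63.4]
arc tool dxy [ 0.  40.4]
turn 0.001
```

The arc push ended the same way as the gas one, stalled at TCP x ≈ 26.4 with 10 N. Backing off and lifting, then a check.

send_rows(
  plan=[
    [0, 3, 0, 0, -1],
    [0, 2, 0, 0, -1],
    [0, 0, -8, 0, -1],
    [0, 0, -10, 0, -1],
    [0, 0, -14, 0, -1],
    [0, 0, -18, 0, -1],
    [0, 0, -18, 0, -1],
    [0, 0, -18, 0, -1],
    [0, 0, 0, 0, -1],
    [0, 0, 0, 0, -1],
  ],
)

```text
clock: 18.5
eef_pos: [0.5701, 0.0402, 0.1512]
tcp_rot: [-3.14, 0.001, -1.45]
wrist_force: [-0.7, 0.3, -0.1]
width: 0.0002
```

send_rows(
  plan=[
    [-18, 5, -5, 0, -1],
    [-18, 5, -5, 0, -1],
    [-18, 5, -5, 0, -1],
    [-18, 5, -5, 0, -1],
    [0, 0, 0, 0, -1],
    [0, 0, 0, 0, -1],
    [0, 0, 0, 0, -1],
    [0, 0, 0, 0, -1],
    [0, 0, 0, 0, -1],
    [0, 0, 0, 0, -1],
  ],
)

```text
clock: 19.5
eef_pos: [0.5413, 0.1088, 0.1701]
tcp_rot: [3.141, -0.0, -1.45]
wrist_force: [-0.2, 0.6, -0.4]
width: 0.0002
```

```bash
python3 - <<'E'
from w import *
where()
d=get('wrist'); save('w6.png',d['image'])
g=cv2.cvtColor(d['image'],cv2.COLOR_RGB2GRAY)
v,u=np.mgrid[0:400,0:640]; r=np.stack([(u-d['cx'])/d['f'],(v-d['cy'])/d['f'],np.ones(u.shape)],-1)@R(d).T
o=np.array(d['origin']); P=(o+r*((.071-o[2])/r[...,2])[...,None])[...,:2]*1000-C; P=P@B.T
for n,y in [('gas',36),('arc',-36)]:
    m=(abs(P[...,1]-y)<11)&(P[...,0]>-30)&(P[...,0]<43.5)&(g>110)
    print(n,m.sum(),np.percentile(P[m],[2,50,98],axis=0).round(1))
E
```

```text
t 19.5 box xy [ 3.2 36. ] z 170.1 rot [ 3.141 -0.    -1.45 ] F [-0.1  0.6 -0.4] w 0.0002185253227458659
gas tool dxy [-0.  40.2]
arc tool dxy [72.  17.3]
turn 0.001
gas 212 [[34.  29.1]
 [38.5 36.1]
 [43.3 44.1]]
arc 271 [[ 33.8 -42.8]
 [ 38.5 -35.5]
 [ 43.3 -28. ]]
```

View pics/w6.png

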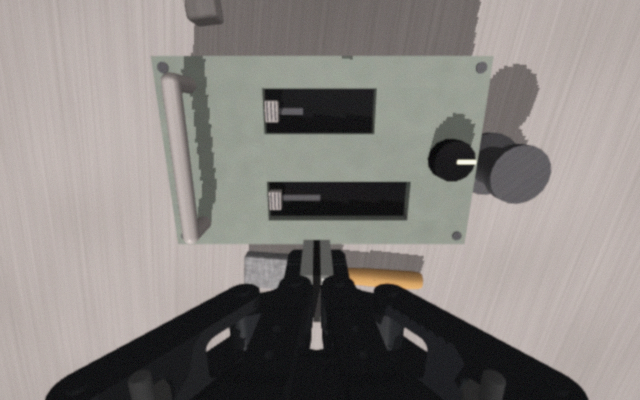

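Both thumbs, at px (275,200) and (271,111), sit against the handle-end walls at box x 34–43+, and the arm is clear. Handing in.

```bash
python3 -c "
from workcell import bot
print(bot.hand_in())"
```

```text
the job is handed in; nothing more can be done
None
```

I slid the gas switch fully home first, then the arc switch, using the shut fingers, and handed the job in at about 19.5 s of the 42 s allowed. No verdict is reported.

- **Switches:** after the last move, the wrist camera put both thumbs at box x of about 34 to 43+ mm. Fully home is 34 to 44 mm, and my measurement cut off at 43.5 mm. When the gas switch was home, the arc switch still read about 3 mm of travel.
- **End stops:** both pushes stalled at about 10 N of wrist force. The stall came about 7 mm further on than the 29 mm tip length suggested. I put this down to a tapered fingertip, but did not confirm it.
- **Upward force:** the tip also felt about 6 N upwards while pushing, rising to about 10 N at the stops. The cause is not known; it may have rubbed on a rail in the slot or on the thumb's edge.
- **Loose things:** the wrist picture showed nothing disturbed, but only part of the brush and hammer were in view. I did not measure their positions again. The arm ended about 98 mm above the panel, touching nothing.

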